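# Sort the laundry's coin boxes by weight and close the bank carton

### The arm

A 6-joint arm with a two-finger parallel gripper is mounted at the origin on the work surface. World frame = base frame: x ahead of the robot, y to its left, z up, the work surface at z = 0. Lengths are in mm, angles in degrees, forces in N, time in s.
With the tool pointing down it reaches from about 350 to 850 mm from the base axis. Payload 8.1 kg.
Tool frame: the origin (TCP) lies at the very end of the fingers, on their centre line; the grasp point (between the pads) lies 19 mm behind it (tcp_to_grasp is the distance from the TCP to the grasp point, in mm); z points along the fingers, x is the direction in which the jaws open and shut, and the axes are right-handed (so a half turn about z gives the same grasp; the last joint's range is limited). The gripper opens to 85 mm and grips with 20 to 120 N. Pads are 22 mm wide; open, the fingers measure 114 mm over their backs; the gripper's body (76 mm by 85 mm) begins 54 mm behind the grasp point. The pads swing forward as they close: fully open they stand 13 mm farther back than shut.
Start: joints at [-69.637, 7.471, 85.268, -0, 87.261, -4.893], TCP at [256.018, -542.642, 231.292] pointing down, gripper open.
Joint ranges: [-169.43, 169.43], [-51.17, 129.36], [1.28, 143.12], [-76.62, 256.62], [0, 156.53], [-152.29, 152.29]. Speed limits (degrees/s): [136.94, 136.94, 159.86, 180, 180, 180].

### API

Orientations are given as [roll, pitch, yaw] about the fixed x, y, z axes, in that order (R = Rz(yaw) Ry(pitch) Rx(roll)).
In Python, from bench import * gives the robot as it stands. The module is installed in compiled form; this text tells all that it offers.
- The arm moves only by the tool apply_moves, never from a script. Its argument "targets" is text: rows parted by semicolons, each of 7 numbers parted by spaces: the turn, a rotation vector about the tool's x, y, z in rad, then the shift along the tool's x, y, z in cm, then the finger opening in cm, from 0 to 8.54. A call has exactly 5 rows; each row is the pose to reach, as a shift and turn from the pose commanded when the call began, along the tool's axes at that moment; what a row does not reach only later rows make up. A row lasts 1/10 s, in which the tool goes at most 50 mm and 8.59 degrees, less where a joint would pass 70% of its speed; a pose out of reach is approached as far as the arm can. A call with a gripper value outside its range is refused whole. The fingers move at their own pace and stop on an object; "force" is the grip in N (left out, the last holds). Time passes only in rows, so rows that repeat a pose let the fingers close, or fill a call up. It gives the time, the measured TCP pose, the force and the opening at its end, in the units of the state.
- sense(): the state, without advancing time (a new reading comes with each control period).
- snapshot(name): name is "side" or "top" or "wrist"; returns the picture (420x560x3 uint8, red, green, blue); there is no depth.
- camera_model(name): a dict with "fx", "fy", "cx", "cy" (pixels), "position" and "attitude" of the camera in the world; the wrist camera has in their place "T_tool_cam" (4x4, takes a point from camera to tool coordinates, whose origin is the TCP and whose axes are the tool frame's). Camera axes: x right, y up, looking along -z (the intrinsics and any distortion apply to the point x, -y, -z); pixel columns grow to the right and rows downward; lengths in mm; the calibration is good to about 2 mm. A picture is of the moment at which its call begins: read the wrist's pose just before it. camera_model takes no time and is no camera call.
- hand_in(): hands the job in, once; it reports no verdict.
Trained networks look in the newest picture that a camera, given by its name, has taken for a name from the list of things; names that differ only in an ending like _2 or _b are one class to them, and where a whole thing is asked for, a point or a joint stands for the part that bears it (a point fixed in the world has none). Each returns a list of dicts, best first, with "confidence" (0 to 1); they miss things now and then, are a little off and sometimes report something else, mostly with a low value. They report only what shows in the picture. A call takes as long as a camera call. They do not tell look-alikes from the thing itself.
- recognise(camera, query): "at" ([row, column] in pixels, amid what is visible of it).
- place_of(camera, query): "at" ([row, column] in pixels: a listed point, or the origin of a listed thing).
The state is a dict: "time": time; "joint_pos": joint angles; "qd": joint speeds; "joint_efforts": joint torques, N m; "tool_pos": TCP position; "tcp_rot": TCP orientation; "ft_force": force on the tool from outside, world axes, zero at the start; "wrist_torque": the same for the moment, N m; "finger_gap": finger opening in mm.
Only numpy, scipy, OpenCV 4.12 (cv2) and the standard library are available. Lean on these libraries where they do the work, as an engineer would, in place of code of your own. Each camera call takes 0.05 s, during which the arm holds its last target. There are 200 camera calls.

### The job

Lift each coin box on the counter to feel its weight: those weighing about 450 g or more have takings in them and go into the cardboard carton for the bank, the lighter ones go into the blue tray to be put back in the machines, all standing upright on the bottom. When every box is sorted, close the carton (even if nothing went into it): first fold both short flaps fully down while the long ones are still open, then both long flaps over them. Leave the detergent bottle, the mug and the brush where they are.

Things in the scene. Friction and masses are not known exactly. Their poses are not given: they have to be found in the camera images.
- coinbox_1: Closed steel coin box, 80 long (its x) x 50 wide (y) x 60 mm high; on its lid a black grip fin 54 mm along x, 14 mm thick (y), 34 mm high: top 94 mm above the underside. Origin: centre of the underside. Loose. 0.15 to 0.85 kg according to the coins inside, drawn anew for every box at every start; look and name tell nothing. Three to five of coinbox_1..5 are there.
- coinbox_2: Like coinbox_1; its own weight.
- coinbox_3: Like coinbox_1; its own weight.
- coinbox_4: Like coinbox_1; its own weight.
- coinbox_5: Like coinbox_1; its own weight.
- carton: Open cardboard carton fixed to the counter, outside 112 (its x) x 318 (y) x 105 mm high, walls and floor 4 mm: room for five coin boxes lying along x, side by side along y about 62 mm apart. Origin: centre of the underside. Open flaps on its rim: short ones at +y and -y, long ones at -x and +x. When closed their outer faces are 109 (short) and 114 mm (long) above the table.
- tray: Low blue plastic tray fixed to the counter, outside 194 (its x) x 200 (its y) mm, walls 5 mm thick and 18 mm high, floor 5 mm; inside 184 x 190 mm: room for two (along x, 90 mm apart) by three (along y, 60 mm apart) coin boxes lying along its x. Origin: centre of the underside.
- flap_left (a joint): Angle (rad) of the short (104 mm wide) flap hinged on the carton's +y rim; 54 mm from hinge to free edge, 4 mm thick, hinge line 105 mm above the table. 0 = closed (level), a stop there; 1.57 = upright; larger = leaning outwards; up to 2.6. A light stiff cardboard hinge: it stays where it is left and about 0.7 N at its free edge moves it.
- flap_left_edge (a point): Middle of the free edge of flap_left, at half its thickness.
- flap_right (a joint): Angle (rad) of the short (104 mm wide) flap hinged on the carton's -y rim; 54 mm from hinge to free edge, 4 mm thick, hinge line 105 mm above the table. 0 = closed (level), a stop there; 1.57 = upright; larger = leaning outwards; up to 2.6. A light stiff cardboard hinge: it stays where it is left and about 0.7 N at its free edge moves it.
- flap_right_edge (a point): Middle of the free edge of flap_right, at half its thickness.
- flap_front (a joint): Angle (rad) of the long (318 mm wide) flap hinged on the carton's -x rim; 54 mm from hinge to free edge, 4 mm thick, hinge line 110 mm above the table. 0 = closed (level), a stop there; 1.57 = upright; larger = leaning outwards; up to 2.6. A light stiff cardboard hinge: it stays where it is left and about 0.7 N at its free edge moves it.
- flap_front_edge (a point): Middle of the free edge of flap_front, at half its thickness.
- flap_back (a joint): Angle (rad) of the long (318 mm wide) flap hinged on the carton's +x rim; 54 mm from hinge to free edge, 4 mm thick, hinge line 110 mm above the table. 0 = closed (level), a stop there; 1.57 = upright; larger = leaning outwards; up to 2.6. A light stiff cardboard hinge: it stays where it is left and about 0.7 N at its free edge moves it.
- flap_back_edge (a point): Middle of the free edge of flap_back, at half its thickness.
- detergent: Bystander: orange detergent bottle, 72 mm across, 170 mm high; origin under its centre.
- mug: Bystander: blue mug, 80 mm across, 90 mm high; origin under its centre.
- lint_brush: Bystander: lint brush lying on the counter, some 200 mm long; origin under its middle.
Things that resemble listed ones, but are neither listed nor needed, are in the scene too. What is shaped like the coinbox_4 but green is not meant.

How it is judged:
By the outcome, as a careful person would: the job done as asked, in the order asked, and still so for the second after the job is handed in, with the robot touching nothing.
Of coinbox_1, coinbox_2, coinbox_3, coinbox_4, coinbox_5 only 3 to 5 are there at a start; the rules pass over those that are not, and their reading is None.
At some moment in a run one of coinbox_1, coinbox_2, coinbox_3, coinbox_4, coinbox_5 may be knocked a few centimetres aside while the robot is not near it.
It also fails if it takes over 210 s, if anything falls off the work surface, if the arm or the gripper's body presses on something with over 40 N, if the wrist force passes 120 N, or if a joint passes its speed limit or range.

## Working session

There is one attempt and no reset: what is moved stays moved. The work goes in short steps, Python scripts to look and compute and a tool call to move; the robot and the scene stay as the last step left them, time stands still between calls to the robot, and variables do not carry over. Pictures are saved under pics/ and viewed, about 12 in all and at most 16, crops included, and the job is handed in when it is done.

Besides the shell and the picture viewer there is one more tool, called after ">>>" as a command line: name --argument value ..., lists and objects as JSON in quotes. apply_moves: Moves the arm, as the interface text tells. Its arguments: {"type":"object","properties":{"targets":{"type":"string"},"force":{"type":"number"}},"required":["targets"]}

```bash
mkdir -p pics; ls
python3 - <<'E'
from bench import *
import cv2,numpy as np
print(sense())
for n in("side","top"):
    im=snapshot(n);cv2.imwrite(f"pics/{n}0.png",im[:,:,::-1]);print(n,camera_model(n))
    for q in("coinbox_1","carton","tray","detergent","mug","lint_brush"):
        print(q,[(np.round(d["at"]).tolist(),round(d["confidence"],2)) for d in place_of(n,q)])
print(camera_model("wrist"))
E
```

```text
pics
{'time': 0.0, 'joint_pos': array([-6.96385965e+01,  7.51412149e+00,  8.53290719e+01, -1.01146937e-03,
        8.72630256e+01, -4.89231328e+00]), 'qd': array([-0.09567991,  0.02103509,  0.01778762, -0.04789121,  0.03452878,
        0.04608508]), 'joint_efforts': array([-8.33930935e-04, -5.69396925e+01, -5.00557995e+01, -4.01201760e-04,
        1.45875185e-02,  2.65619974e-06]), 'tool_pos': array([ 255.80385044, -542.1235583 ,  230.2567215 ]), 'tcp_rot': array([-1.79991948e+02,  1.05918168e-01, -6.47462266e+01]), 'ft_force': array([ 0.45080472, -0.79844521,  0.21818168]), 'wrist_torque': array([ 0.02877946, -0.03883088, -0.04968405]), 'finger_gap': 85.22422581509122}
side {'fx': 440.8119418371582, 'fy': 440.8119418371582, 'cx': 284.06219894241354, 'cy': 210.2789658596759, 'position': array([132.26011463, 848.65372008, 835.42802013]), 'attitude': array([  52.54333465,    0.85897878, -151.29880693])}
coinbox_1 [([230.0, 330.0], 0.96), ([194.0, 296.0], 0.85), ([215.0, 292.0], 0.79), ([199.0, 248.0], 0.69)]
carton [([288.0, 277.0], 0.79)]
tray [([181.0, 362.0], 0.73), ([305.0, 235.0],
[... 467 characters left out ...]
0.81), ([201.0, 310.0], 0.64)]
carton [([236.0, 212.0], 0.65)]
tray [([237.0, 412.0], 0.91), ([223.0, 283.0], 0.22)]
detergent [([173.0, 405.0], 0.6)]
mug [([153.0, 256.0], 0.68)]
lint_brush [([278.0, 282.0], 0.82), ([174.0, 406.0], 0.24)]
{'fx': 361.14701435234696, 'fy': 361.14701435234696, 'cx': 279.42409554667705, 'cy': 206.31636947139123, 'T_tool_cam': array([[ 9.99997236e-01,  2.23545172e-03,  7.28782227e-04,
         1.00199668e-01],
       [ 2.34828777e-03, -9.65100404e-01, -2.61869617e-01,
        -6.55140299e+01],
       [ 1.17951138e-04,  2.61870604e-01, -9.65102986e-01,
        -1.43435805e+02],
       [ 0.00000000e+00,  0.00000000e+00,  0.00000000e+00,
         1.00000000e+00]])}
```

View pics/top0.png

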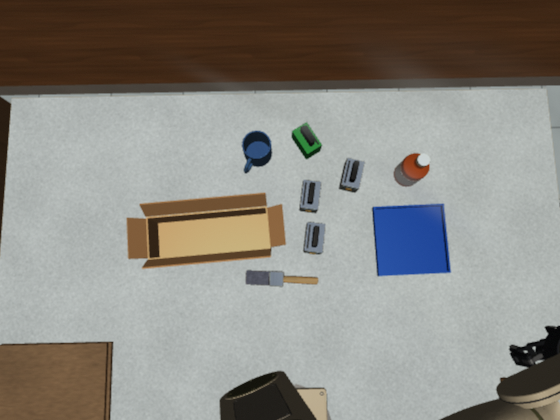

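View pics/side0.png

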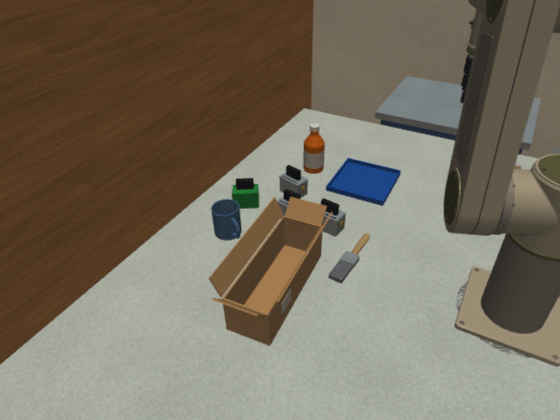

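Top: grey boxes at (174,352), (195,311) and (238,315). The green look-alike at (140,307) is excluded. Carton at (236,212), with all flaps open, and tray at (240,411).

```bash
cat > h.py <<'E'
from bench import *
import cv2,numpy as np
from scipy.spatial.transform import Rotation as Ro
def cam(n,s=None):
    c=camera_model(n)
    if n=="wrist":
        s=s or sense(); T=np.eye(4);T[:3,:3]=Ro.from_euler("xyz",s["tcp_rot"],degrees=True).as_matrix();T[:3,3]=s["tool_pos"]
        T=T@c["T_tool_cam"]; return c,T[:3,:3],T[:3,3]
    return c,Ro.from_euler("xyz",c["attitude"],degrees=True).as_matrix(),c["position"]
def ray(C,at):
    c,R,p=C; d=R@np.array([(at[1]-c["cx"])/c["fx"],-(at[0]-c["cy"])/c["fy"],-1.]); return p,d
def onz(C,at,z):
    p,d=ray(C,at); return (p+d*(z-p[2])/d[2])
def proj(C,P):
    c,R,p=C; q=R.T@(np.asarray(P,float)-p); return np.array([c["cy"]-c["fy"]*q[1]/-q[2],c["cx"]+c["fx"]*q[0]/-q[2]])
def tri(C1,a1,C2,a2):
    p,d=ray(C1,a1);q,e=ray(C2,a2); t=np.linalg.lstsq(np.c_[d,-e],q-p,rcond=None)[0]; A=p+d*t[0];B=q+e*t[1]; return (A+B)/2,np.linalg.norm(A-B)
def rect(C,mask,z):
    cs=cv2.findContours(mask.astype(np.uint8),cv2.RETR_EXTERNAL,cv2.CHAIN_APPROX_NONE)[0]; out=[]
    for c in cs:
        if cv2.contourArea(c)<12: continue
        W=np.array([onz(C,(p[0][1],p[0][0]),z)[:2] for p in c],np.float32)
        r=cv2.minAreaRect(W); b=cv2.boxPoints(r); e=[b[1]-b[0],b[2]-b[1]]; L=max(e,key=np.linalg.norm)
        m=c.reshape(-1,2).mean(0)
        out.append((np.round(r[0],1).tolist(),sorted(np.round(r[1],1).tolist()),round(float(np.degrees(np.arctan2(L[1],L[0]))%180),1),m[::-1].round().tolist()))
    return out
def move_to(P,yaw=None):
    "shift (cm, tool axes) and turn about tool z for a downward tool"
    s=sense();R=Ro.from_euler("xyz",s["tcp_rot"],degrees=True)
    return R.inv().apply(np.asarray(P)-s["tool_pos"])/10
E
python3 - <<'E'
from h import *
ct,cs=cam("top"),cam("side")
t=snapshot("top");s=snapshot("side")
for n,C in(("top",ct),("side",cs)):
  for q in ("flap_left_edge","flap_right_edge","flap_front_edge","flap_back_edge","carton","tray","coinbox_1","mug","detergent","lint_brush"):
    for d in place_of(n,q): 
      if d["confidence"]>.3: print(n,q,np.round(d["at"]),round(d["confidence"],2),onz(C,d["at"],0).round()[:2])
h=cv2.cvtColor(t,cv2.COLOR_RGB2HSV)
print("tray",[r for r in rect(ct,(h[...,0]>108)&(h[...,0]<130)&(h[...,1]>150)&(h[...,2]>40),18) if r[1][0]>50])
m=(t.max(2)<40);m[:120]=0;m[260:]=0;m[:,:285]=0;m[:,390:]=0
print("fin",rect(ct,m,92))
big=cv2.resize(t[120:300,110:460],None,fx=2.2,fy=2.2,interpolation=cv2.INTER_CUBIC);cv2.imwrite("pics/topcrop.png",big[:,:,::-1])
E
```

```text
top flap_left_edge [241. 128.] 0.96 [514. 435.]
top flap_right_edge [174. 406.] 0.72 [ 693. -364.]
top flap_right_edge [222. 282.] 0.58 [560.  -3.]
top flap_front_edge [260. 203.] 0.63 [457. 223.]
top flap_back_edge [201. 204.] 0.59 [626. 222.]
top carton [235. 214.] 0.97 [527. 193.]
top tray [236. 410.] 0.92 [ 513. -364.]
top coinbox_1 [201. 310.] 0.87 [619. -84.]
top coinbox_1 [243. 315.] 0.85 [499. -93.]
top coinbox_1 [144. 303.] 0.74 [789. -67.]
top coinbox_1 [178. 352.] 0.7 [ 684. -207.]
top detergent [174. 402.] 0.71 [ 691. -353.]
top lint_brush [279. 282.] 0.88 [398.   1.]
side flap_left_edge [306. 236.] 0.76 [587. 289.]
side flap_right_edge [201. 306.] 0.79 [ 628. -177.]
side flap_right_edge [229. 228.] 0.31 [771.  55.]
side flap_front_edge [252. 307.] 0.81 [518.  36.]
side flap_back_edge [235. 243.] 0.77 [715.  56.]
side carton [289. 275.] 0.94 [529. 196.]
side carton [229. 328.] 0.33 [509. -84.]
side tray [182. 361.] 0.92 [ 512. -359.]
side tray [252. 306.] 0.48 [523.  35.]
side coinbox_1 [230. 325.] 0.96 [516. -75.]
side coinbox_1 [204. 247.] 0.79 [787. -76.]
side coinbox_1 [191. 296.] 0.66 [ 682. -211.]
side coinbox_1 [217. 291.] 0.49 [632. -80.]
side mug [230. 228.] 0.58 [769.  57.]
side detergent [165. 313.] 0.74 [ 701. -384.]
side lint_brush [260. 351.] 0.96 [400.   8.]
tray [([502.7, -359.6], [190.2, 200.0], 91.5, [240.0, 411.0])]
fin [([624.9, -79.1], [11.3, 55.0], 171.2, [194.0, 310.0]), ([677.6, -195.3], [13.1, 47.2], 166.4, [173.0, 353.0]), ([747.5, -62.1], [36.5, 76.7], 64.3, [148.0, 304.0]), ([773.8, -74.3], [13.8, 37.0], 44.5, [140.0, 308.0])]
```

View pics/topcrop.png

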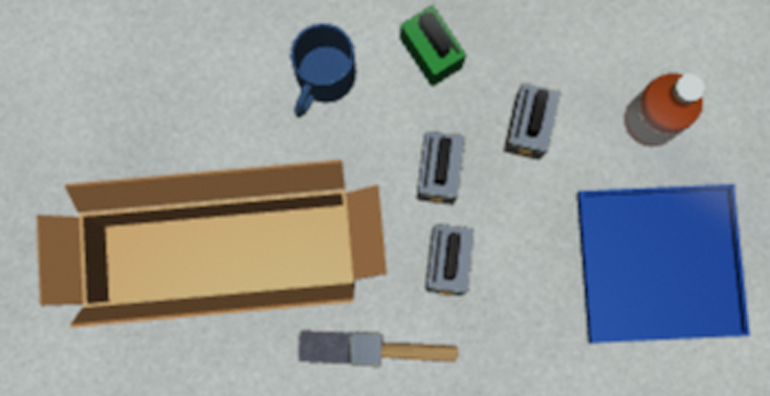

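Three grey boxes, and nothing else fits the description. Candidates were (174,352), (195,311), (238,315) and the green one at (140,307), which is rejected. Moving the wrist camera over them.

>>> apply_moves --targets "0 0 0 -1.8 -4.4 -0.6 8.5; 0 0 0 -3.7 -8.9 -1.2 8.5; 0 0 0 -5.5 -13.3 -1.7 8.5; 0 0 0 -7.4 -17.8 -2.3 8.5; 0 0 0 -9.2 -22.2 -2.9 8.5"

```text
time: 2.3
tool_pos: [418.6, -363.1, 260.7]
tcp_rot: [-180.0, -0.0, -64.8]
ft_force: [0.7, -1.3, 0.5]
finger_gap: 84.9
```

>>> apply_moves --targets "0 0 0 -1.8 -4.4 -0.6 5; 0 0 0 -3.7 -8.9 -1.2 5; 0 0 0 -5.5 -13.3 -1.7 5; 0 0 0 -7.4 -17.8 -2.3 5; 0 0 0 -9.2 -22.2 -2.9 5"

```text
time: 2.8
tool_pos: [580.2, -185.0, 289.7]
tcp_rot: [-180.0, -0.0, -64.7]
ft_force: [1.0, -0.8, 0.4]
finger_gap: 49.9
```

>>> apply_moves --targets "0 0 0.13 -0.9 -2.1 -0.3 5; 0 0 0.26 -1.7 -4.2 -0.6 5; 0 0 0.39 -2.6 -6.3 -0.9 5; 0 0 0.53 -3.4 -8.3 -1.2 5; 0 0 0.53 -3.4 -8.3 -1.2 5"

```text
time: 3.3
tool_pos: [641.0, -118.4, 301.4]
tcp_rot: [-180.0, 0.0, -95.2]
ft_force: [0.0, -0.5, -0.6]
finger_gap: 50.2
```

Run:
```python
from h import *
s=sense();print(s["tool_pos"].round(1),s["tcp_rot"].round(2),s["finger_gap"],s["time"],s["ft_force"])
C=cam("wrist",s);w=snapshot("wrist");cv2.imwrite("pics/w1.png",w[:,:,::-1])
m=(w.max(2)<45)
for r in rect(C,m,94): print(r)
for d in place_of("wrist","coinbox_1"): print(np.round(d["at"]),d["confidence"],onz(C,d["at"],0).round(1))
ct=cam("top");cs=cam("side")
for n,at in dict(BL=(213,85),BR=(192,345),FR=(282,353),FL=(303,83)).items():
    print(n,onz(ct,(120+at[0]/2.2,110+at[1]/2.2),105).round(1))
print(tri(ct,(241,128),cs,(306,236)),tri(ct,(222,282),cs,(201,306)))
```

```text
[ 641.  -118.4  301.4] [-1.7996e+02  4.0000e-02 -9.5210e+01] 50.226183629939335 3.3 [ 0.00914536 -0.49253185 -0.56574691]
([517.1, -87.9], [11.9, 63.8], 171.6, [292.0, 262.0])
([455.8, -100.8], [214.6, 669.4], 84.7, [353.0, 279.0])
([630.2, -81.6], [12.7, 55.0], 173.4, [187.0, 247.0])
([665.8, -198.1], [5.2, 16.3], 148.9, [145.0, 359.0])
([687.2, -190.0], [6.1, 49.9], 165.3, [122.0, 350.0])
([729.1, 20.1], [7.5, 8.6], 133.5, [98.0, 123.0])
([765.1, 82.9], [7.5, 10.8], 157.7, [63.0, 47.0])
([778.4, 47.8], [6.8, 11.5], 123.9, [45.0, 81.0])
([764.3, -88.8], [6.6, 11.7], 126.4, [45.0, 234.0])
([778.1, 84.7], [13.1, 23.9], 117.1, [48.0, 40.0])
([782.7, 53.3], [8.4, 11.6], 89.3, [39.0, 73.0])
[262. 266.] 0.97 [510.8 -88.2   0. ]
[122. 343.] 0.85 [ 683.5 -199.     0. ]
[ 40. 228.] 0.66 [786.7 -73.7   0. ]
[179. 251.] 0.61 [624.8 -81.1   0. ]
BL [566.9 348.  105. ]
BR [586.2  38.5 105. ]
FR [478.7  30.7 105. ]
FL [460.4 347.7 105. ]
(array([503.33358185, 386.82867242, 148.10388086]), np.float64(5.649177505708801)) (array([ 5.41979397e+02, -1.50877251e-01,  1.44325968e+02]), np.float64(1.0690704563353624))
```

View pics/w1.png

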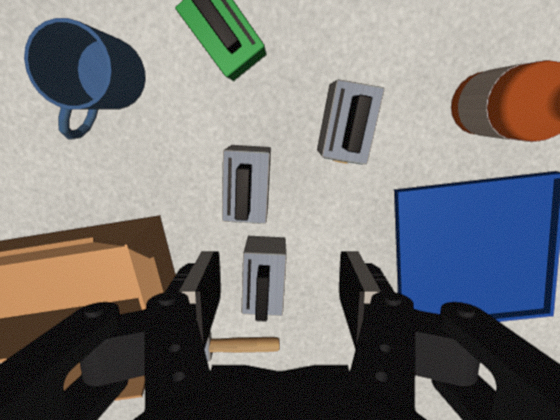

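Wrist view: three grey boxes at about (185,246), (275,263) and (122,350), with the green one at (38,220). Next, a model fit of the fins for grasp accuracy.

```bash
cat >> h.py <<'E'
from scipy.optimize import minimize
def prismfit(C,mask,x0,L,Wd,z0,z1,pad=25):
    "fit x,y,yaw(deg) of a prism silhouette to a mask (IoU)"
    S=4
    def sil(p):
        c,s=np.cos(np.radians(p[2])),np.sin(np.radians(p[2]))
        pts=[proj(C,(p[0]+c*a-s*b,p[1]+s*a+c*b,z))[::-1] for a in(-L/2,L/2) for b in(-Wd/2,Wd/2) for z in(z0,z1)]
        return cv2.convexHull(np.array(pts,np.float32))
    h=sil(x0).reshape(-1,2);lo=(h.min(0)-pad).astype(int).clip(0);hi=(h.max(0)+pad).astype(int)
    m=cv2.resize(mask[lo[1]:hi[1],lo[0]:hi[0]].astype(np.float32),None,fx=S,fy=S)>.5
    def cost(p):
        im=np.zeros(m.shape,np.uint8);cv2.fillConvexPoly(im,((sil(p).reshape(-1,2)-lo+.5)*S).round().astype(np.int32),1)
        return -(im.astype(bool)&m).sum()/max(1,(im.astype(bool)|m).sum())
    best=None
    for k in range(3):
        x=x0 if best is None else best.x
        r=minimize(cost,x,method="Nelder-Mead",options=dict(initial_simplex=np.array([x,np.add(x,[6,0,3]),np.add(x,[0,6,-3]),np.add(x,[-3,-3,6])])))
        if best is None or r.fun<best.fun: best=r
    return best.x.round(1).tolist(),round(-best.fun,2)
E
python3 - <<'E'
from h import *
s=sense();C=cam("wrist",s);w=snapshot("wrist");t=snapshot("top");sd=snapshot("side")
for th in(45,55):
  for x0 in([517,-88,-8],[628,-81,-7],[683,-195,-14]):
    print(th,"w",prismfit(C,w.max(2)<th,x0,54,14,62,94),"t",prismfit(cam("top"),t.max(2)<th,x0,54,14,62,94,8))
for n,im in(("top",t),("side",sd)):
    h=cv2.cvtColor(im,cv2.COLOR_RGB2HSV);m=(h[...,0]>105)&(h[...,0]<130)&(h[...,1]>140)
    print("tray",n,prismfit(cam(n),m,[507,-360,2],194,200,0,18,8))
E
```

```text
45 w ([509.8, -86.5, -10.5], np.float64(0.71)) t ([517.0, -88.0, -8.0], np.float64(-0.0))
45 w ([629.2, -80.1, -9.5], np.float64(0.23)) t ([628.0, -81.0, -7.0], np.float64(-0.0))
45 w ([684.4, -197.7, -11.1], np.float64(0.33)) t ([683.5, -195.8, -12.2], np.float64(0.35))
55 w ([509.1, -86.6, -9.6], np.float64(0.76)) t ([517.0, -88.0, -8.0], np.float64(-0.0))
55 w ([626.8, -79.0, -11.0], np.float64(0.33)) t ([628.0, -81.0, -7.0], np.float64(-0.0))
55 w ([685.7, -198.1, -13.9], np.float64(0.52)) t ([682.9, -195.7, -10.9], np.float64(0.35))
tray top ([502.5, -360.8, 1.8], np.float64(0.74))
tray side ([505.4, -366.5, 2.6], np.float64(0.95))
```

```bash
cat >> h.py <<'E'
def weigh(n=10):
    F=[];J=[]
    for i in range(n):
        snapshot("side");s=sense();F.append(s["ft_force"]);J.append(s["joint_efforts"][1:3])
    F=np.array(F);s=sense();print("F",F.mean(0).round(2),"sd",F.std(0).round(2),"gap",round(s["finger_gap"],1),s["tool_pos"].round(1),s["tcp_rot"].round(1),"t",s["time"])
E
python3 -c "
from h import *
weigh(8)"
```

```text
F [0.04 0.1  0.15] sd [0.26 0.43 0.6 ] gap 49.9 [ 639.5 -120.8  301.4] [-180.    -0.   -95.1] t 3.95
```

>>> apply_moves --targets "0 0 0.08 -0.4 2.7 3.4 4.5; 0 0 0.08 -0.8 5.4 6.8 4.5; 0 0 0.08 -1.2 8.0 10.2 4.5; 0 0 0.08 -1.6 10.7 13.6 4.5; 0 0 0.08 -1.9 13.3 17 4.5"

```text
time: 4.45
tool_pos: [507.7, -89.5, 130.1]
tcp_rot: [-180.0, 0.0, -99.7]
ft_force: [-0.8, 0.1, 0.1]
finger_gap: 45.3
```

Run:
```python
from h import *
s=sense();C=cam("wrist",s);w=snapshot("wrist");cv2.imwrite("pics/w2.png",w[:,:,::-1]);print(s["tool_pos"],s["tcp_rot"])
print(prismfit(C,w.max(2)<50,[510,-87,-10],54,14,62,94))
```

```text
[507.65602503 -89.51326075 130.08895376] [-1.79976281e+02  3.06008240e-04 -9.96824904e+01]
([509.2, -87.0, -8.5], np.float64(0.58))
```

View pics/w2.png

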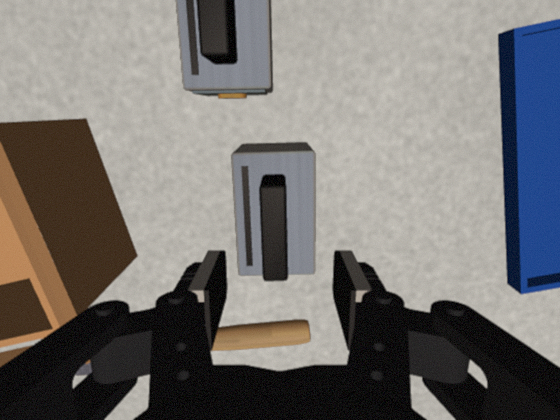

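The fin is centred between the fingers at about (230,274). Descend, grip and lift.

>>> apply_moves --targets "0 0 0 -0.2 0 2 4.5; 0 0 0 -0.2 0 4 4.5; 0 0 0 -0.2 0 5.5 4.5; 0 0 0 -0.2 0 6.4 4.5; 0 0 0 -0.2 0 6.4 1" --force 50

```text
time: 5.0
tool_pos: [508.6, -87.8, 66.2]
tcp_rot: [179.9, 0.0, -99.7]
ft_force: [0.9, 0.1, -1.1]
finger_gap: 31.9
```

>>> apply_moves --targets "0 0 0 0 0 0 1; 0 0 0 0 0 0 1; 0 0 0 0 0 0 1; 0 0 0 0 0 -1 1; 0 0 0 0 0 -3 1"

```text
time: 5.5
tool_pos: [507.0, -87.4, 95.8]
tcp_rot: [179.7, 0.0, -99.7]
ft_force: [-1.6, -0.2, -6.0]
finger_gap: 13.3
```

>>> apply_moves --targets "0 0 0 0 0 -4 1; 0 0 0 0 0 -8 1; 0 0 0 0 0 -11 1; 0 0 0 0 0 -12 1; 0 0 0 0 0 -12 1"

```text
time: 6.0
tool_pos: [510.0, -88.1, 219.0]
tcp_rot: [-179.8, -0.0, -99.7]
ft_force: [0.4, 0.2, -5.9]
finger_gap: 13.4
```

```bash
python3 -c "
from h import *
snapshot('side');weigh(12)"
```

```text
F [-0.03 -0.15 -6.51] sd [0.51 0.62 0.6 ] gap 13.4 [509.2 -87.9 217.2] [180.    0.  -99.7] t 6.65
```

Net force 6.65 N means about 0.68 kg, so this box is heavy and goes to the carton.

>>> apply_moves --targets "0 0 0 0 0 -4.3 1; 0 0 0 -4.5 0.6 -4.3 1; 0 0 0 -9 1.2 -4.3 1; 0 0 0 -13.3 1.8 -4.3 1; 0 0 0 -17.6 2.4 -4.3 1"

```text
time: 7.15
tool_pos: [515.1, 91.2, 260.6]
tcp_rot: [-180.0, 0.0, -99.7]
ft_force: [1.1, 0.4, -6.6]
finger_gap: 12.9
```

>>> apply_moves --targets "0 0 -0.08 -4.1 0.5 0 1; 0 0 -0.15 -8.2 1.1 0 1; 0 0 -0.23 -12.3 1.6 0 1; 0 0 -0.23 -16.4 2.1 0 1; 0 0 -0.23 -16.4 2.1 0 1"

```text
time: 7.65
tool_pos: [521.3, 259.9, 260.0]
tcp_rot: [180.0, 0.1, -86.2]
ft_force: [-0.2, -0.7, -6.1]
finger_gap: 13.1
```

Run:
```python
from h import *
s=sense();C=cam("wrist",s);w=snapshot("wrist");cv2.imwrite("pics/w3.png",w[:,:,::-1]);print(s["tool_pos"],s["tcp_rot"],s["finger_gap"])
```

```text
[521.28566221 259.94346753 260.00226219] [ 1.79984510e+02  1.45844400e-01 -8.62365251e+01] 13.097760983556046
```

View pics/w3.png

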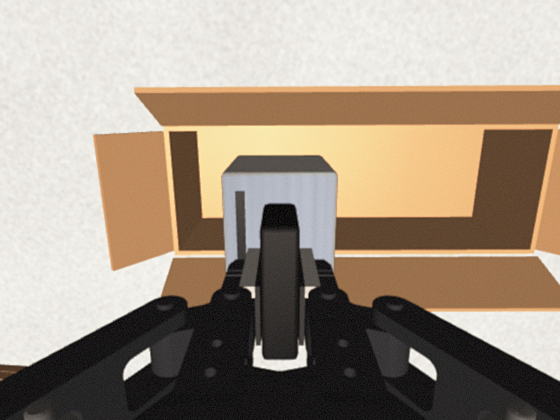

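Run:
```python
from h import *
s=sense();C=cam("wrist",s)
for n,a in dict(BL=(128,163),BR=(127,554),FR=(253,537),FL=(253,176)).items(): print(n,onz(C,a,107).round(1))
for n,a in dict(bl=(131,197),br=(130,484),fr=(217,472),fl=(217,202)).items(): print(n,onz(C,a,4).round(1))
```

```text
BL [565.8 353.8 107. ]
BR [586.2  40.8 107. ]
FR [478.3  27.4 107. ]
FL [458.4 344.8 107. ]
bl [557.6 349.2   4. ]
br [578.   38.9   4. ]
fr [479.8  32.    4. ]
fl [460.3 343.2   4. ]
```

>>> apply_moves --targets "0 0 0 0.6 0.35 4 1; 0 0 0 0.6 0.35 8 1; 0 0 0 0.6 0.35 12 1; 0 0 0 0.6 0.35 15.5 1; 0 0 0 0.6 0.35 18 1"

```text
time: 8.2
tool_pos: [517.6, 247.1, 77.3]
tcp_rot: [179.8, -0.1, -86.6]
ft_force: [-0.8, -0.4, -7.2]
finger_gap: 12.8
```

>>> apply_moves --targets "0 0 0 0 0 0.5 1; 0 0 0 0 0 0.9 1; 0 0 0 0 0 0.9 3.5; 0 0 0 0 0 0.9 3.5; 0 0 0 0 0 0.9 3.5"

```text
time: 8.7
tool_pos: [520.6, 249.0, 73.3]
tcp_rot: [-179.8, 0.1, -86.5]
ft_force: [-0.1, 0.5, 0.3]
finger_gap: 35.0
```

>>> apply_moves --targets "0 0 0 0 0 0 3.5; 0 0 0 0 0 -4 3.5; 0 0 0 0 0 -9 3.5; 0 0 0 0 0 -14 3.5; 0 0 0 0 0 -19 3.5"

```text
time: 9.2
tool_pos: [518.8, 248.6, 263.7]
tcp_rot: [-180.0, 0.0, -86.5]
ft_force: [2.2, 0.2, 0.3]
finger_gap: 35.2
```

Run:
```python
from h import *
s=sense();w=snapshot("top");cv2.imwrite("pics/t4.png",cv2.resize(w[120:300,110:460],None,fx=2.2,fy=2.2,interpolation=cv2.INTER_CUBIC)[:,:,::-1]);print(s["tool_pos"],s["tcp_rot"],s["finger_gap"],s["ft_force"])
C=cam("top")
for x0 in([510,-87,-10],[627,-80,-9.5],[684.5,-198,-12.5]): print(prismfit(C,w.max(2)<50,x0,54,14,62,94,8))
for d in place_of("top","coinbox_1"): print(np.round(d["at"]),d["confidence"],onz(C,d["at"],0).round(1))
```

```text
[518.76957901 248.56164989 263.69568764] [-1.79959182e+02  9.85555930e-03 -8.65114555e+01] 35.222620540833624 [2.21241085 0.16041569 0.29284968]
([510.0, -87.0, -10.0], np.float64(-0.0))
([627.9, -79.0, -9.1], np.float64(0.7))
([683.5, -196.8, -12.0], np.float64(0.54))
[142. 304.] 0.79 [793.2 -70.6   0. ]
[241. 196.] 0.73 [509.9 242.2   0. ]
[176. 350.] 0.69 [ 690.1 -201.9    0. ]
[197. 315.] 0.58 [628.9 -96.8   0. ]
```

View pics/t4.png

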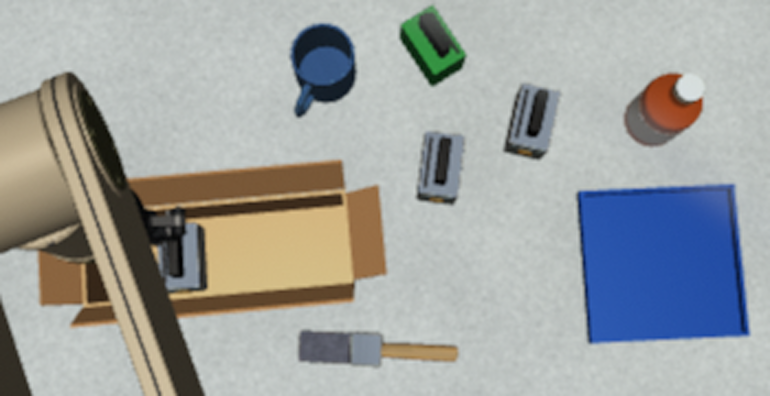

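>>> apply_moves --targets "0 0 0.08 3.4 -0.9 0 3.5; 0 0 0.15 6.8 -1.8 0 3.5; 0 0 0.22 10.2 -2.7 0 4.5; 0 0 0.22 13.5 -3.6 0 4.5; 0 0 0.22 16.7 -4.4 0 4.5"

```text
time: 9.8
tool_pos: [573.5, 83.2, 261.5]
tcp_rot: [-179.9, 0.0, -99.1]
ft_force: [1.4, -1.2, 0.7]
finger_gap: 45.2
```

>>> apply_moves --targets "0 0 0 3.8 -2 1 4.5; 0 0 0 7.6 -4 3 4.5; 0 0 0 11.5 -6 7 4.5; 0 0 0 15.3 -7.9 11 4.5; 0 0 0 15.3 -7.9 13.3 4.5"

```text
time: 10.3
tool_pos: [627.7, -82.7, 127.5]
tcp_rot: [-179.9, -0.1, -99.3]
ft_force: [-0.5, 0.0, -0.6]
finger_gap: 45.1
```

Run:
```python
from h import *
s=sense();C=cam("wrist",s);w=snapshot("wrist");print(s["tool_pos"],s["tcp_rot"],s["finger_gap"])
for z in(40,50,60):
  f=prismfit(C,w.max(2)<z,[627.5,-79.5,-9.3],54,14,62,94);print(f,move_to([f[0][0],f[0][1],66]))
```

```text
[627.71393032 -82.71454011 127.53363873] [-1.79875780e+02 -6.45157983e-02 -9.92742176e+01] 45.070604047358174
([627.7, -79.5, -8.7], np.float64(0.31)) [-0.36332595 -0.36668051  5.36848402]
([627.4, -79.4, -8.8], np.float64(0.58)) [-0.36834238 -0.33545903  5.36871658]
([627.1, -79.5, -9.0], np.float64(0.78)) [-0.35362212 -0.30747219  5.36894178]
```

>>> apply_moves --targets "0 0 0 -0.25 0 2 4.5; 0 0 0 -0.25 0 4 4.5; 0 0 0 -0.25 0 5.5 4.5; 0 0 0 -0.25 0 6.3 4.5; 0 0 0 -0.25 0 6.3 1"

```text
time: 10.85
tool_pos: [626.4, -76.1, 64.2]
tcp_rot: [179.9, 0.0, -99.1]
ft_force: [0.2, -0.3, -0.1]
finger_gap: 31.5
```

>>> apply_moves --targets "0 0 0 0 0 0 1; 0 0 0 0 0 0 1; 0 0 0 0 0 0 1; 0 0 0 0 0 -1 1; 0 0 0 0 0 -3 1"

```text
time: 11.35
tool_pos: [625.3, -76.1, 93.8]
tcp_rot: [179.7, 0.0, -99.1]
ft_force: [0.5, 0.3, -4.0]
finger_gap: 13.3
```

>>> apply_moves --targets "0 0 0 0 0 -4 1; 0 0 0 0 0 -8 1; 0 0 0 0 0 -12 1; 0 0 0 0 0 -16 1; 0 0 0 0 0 -16 1"

```text
time: 11.85
tool_pos: [630.4, -77.1, 264.6]
tcp_rot: [-179.3, -0.0, -99.1]
ft_force: [1.6, -0.4, -3.6]
finger_gap: 12.9
```

```bash
python3 -c "
from h import *
snapshot('side');weigh(12)"
```

```text
F [ 0.1  -0.02 -4.33] sd [0.41 0.47 0.7 ] gap 13.2 [627.1 -76.5 254.9] [180.    0.  -99.1] t 12.5
```

The reading is close to the limit, so I'm measuring more, including joint torques.

Run:
```python
from h import *
F=[];J=[];Q=[];T=[]
for i in range(24):
    snapshot('side');s=sense();F.append(s["ft_force"]);J.append(s["joint_efforts"]);Q.append(s["joint_pos"]);T.append(s["wrist_torque"])
for n,a in(("F",F),("J",J),("Q",Q),("T",T)):
    a=np.array(a);print(n,a.mean(0).round(4).tolist(),a.std(0).round(4).tolist())
print(np.array(F)[:,2].round(1),s["tool_pos"])
```

```text
F [0.0523, 0.0532, -3.9923] [0.6527, 0.4187, 0.3064]
J [-0.0005, -63.7914, -52.6464, -0.0018, -0.0002, -0.0] [0.001, 0.0549, 0.0449, 0.0002, 0.0015, 0.0]
Q [-11.6034, 11.894, 77.855, 0.0007, 90.2504, 87.5181] [0.0009, 0.0035, 0.0022, 0.0011, 0.0015, 0.0009]
T [-0.002, 0.003, -0.0029] [0.0319, 0.0246, 0.0285]
[-4.1 -4.  -4.2 -4.1 -3.4 -4.  -4.2 -3.3 -4.4 -3.7 -3.7 -4.1 -4.3 -4.
 -4.5 -3.9 -4.2 -4.1 -4.  -4.5 -3.8 -4.  -3.8 -3.5] [627.13894109 -76.51970727 255.26950522]
```

>>> apply_moves --targets "0 0 0 4.2 1.3 0 1; 0 0 0 8.4 2.7 0 1; 0 0 0 12.6 4 0 1; 0 0 0 16.7 5.4 0 1; 0 0 0 20.8 6.7 0 1"

```text
time: 14.2
tool_pos: [527.1, -272.6, 255.5]
tcp_rot: [-180.0, -0.0, -99.1]
ft_force: [1.6, -1.0, -3.8]
finger_gap: 13.2
```

>>> apply_moves --targets "0 0 -0.1 2.5 0.8 2 1; 0 0 -0.19 5 1.6 5 1; 0 0 -0.19 5 1.6 9 1; 0 0 -0.19 5 1.6 13 1; 0 0 -0.19 5 1.6 13 1"

```text
time: 14.7
tool_pos: [500.0, -315.4, 118.1]
tcp_rot: [179.5, 0.4, -88.3]
ft_force: [-1.9, 1.7, -6.0]
finger_gap: 13.2
```

Run:
```python
from h import *
s=sense();C=cam("wrist",s);w=snapshot("wrist");cv2.imwrite("pics/w5.png",w[:,:,::-1]);print(s["tool_pos"],s["tcp_rot"],s["finger_gap"])
```

```text
[ 500.04853595 -315.35877826  118.14277754] [179.45420382   0.44455898 -88.28134027] 13.203168472147421
```

View pics/w5.png

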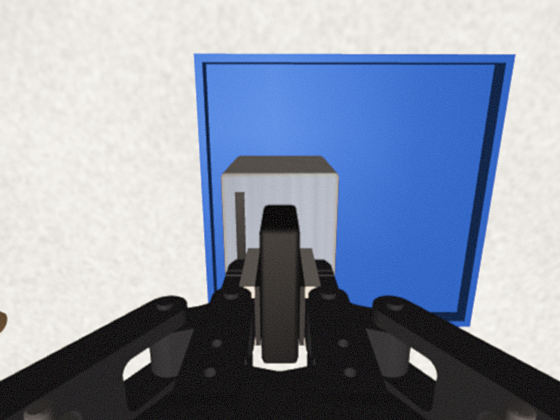

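>>> apply_moves --targets "0 0 0 0 0 2 1; 0 0 0 0 0 4 1; 0 0 0 0 0 4.8 1; 0 0 0 0 0 5.2 1; 0 0 0 0 0 5.2 1"

```text
time: 15.25
tool_pos: [505.0, -318.5, 74.7]
tcp_rot: [-179.9, -0.1, -88.2]
ft_force: [-0.1, -0.2, -3.4]
finger_gap: 13.2
```

>>> apply_moves --targets "0 0 0 0 0 0 1; 0 0 0 0 0 0.1 3.5; 0 0 0 0 0 0.1 3.5; 0 0 0 0 0 0.1 3.5; 0 0 0 0 0 0 3.5"

```text
time: 15.75
tool_pos: [504.5, -318.2, 73.7]
tcp_rot: [-180.0, -0.0, -88.2]
ft_force: [-0.1, 0.2, 0.5]
finger_gap: 35.2
```

>>> apply_moves --targets "0 0 0 0 0 -4 3.5; 0 0 0 0 0 -9 3.5; 0 0 0 0 -0.4 -14 3.5; 0 0 0 0 -0.8 -18.3 3.5; 0 0 0 0 -0.8 -18.3 3.5"

```text
time: 16.25
tool_pos: [515.6, -320.0, 265.7]
tcp_rot: [-179.4, -0.5, -88.2]
ft_force: [0.6, -0.5, 0.2]
finger_gap: 34.9
```

>>> apply_moves --targets "0 0 0 0 0 0 3.5; 0 0 0 0 0 0 3.5; 0 0 0 0 0 0 3.5; 0 0 0 0 0 0 3.5; 0 0 0 0 0 0 3.5"

```text
time: 16.75
tool_pos: [511.9, -317.6, 255.1]
tcp_rot: [179.9, 0.1, -88.2]
ft_force: [-0.1, -0.5, 0.1]
finger_gap: 34.7
```

Run:
```python
from h import *
F=[];J=[];Q=[];T=[]
for i in range(12):
    im=snapshot('side');s=sense();F.append(s["ft_force"]);J.append(s["joint_efforts"]);Q.append(s["joint_pos"])
for n,a in(("F",F),("J",J),("Q",Q)):
    a=np.array(a);print(n,a.mean(0).round(4).tolist(),a.std(0).round(4).tolist())
print(s["tool_pos"],np.hypot(*s["tool_pos"][:2]),s["time"],s["tcp_rot"])
C=cam("wrist",s);w=snapshot("wrist");cv2.imwrite("pics/w6.png",w[:,:,::-1])
c=cam("top");t=snapshot("top")
for x0 in([627.9,-79,-9],[684.5,-198,-12.5]): print(prismfit(c,t.max(2)<50,x0,54,14,62,94,8))
```

```text
F [-0.0845, 0.202, -0.0387] [0.4722, 0.4637, 0.6944]
J [-0.0046, -57.0776, -50.3113, -0.0002, 0.0033, -0.0] [0.002, 0.0611, 0.0722, 0.0002, 0.0042, 0.0]
Q [-36.6873, 7.398, 82.7656, 0.0002, 89.8497, 51.5485] [0.0015, 0.0132, 0.0159, 0.0014, 0.002, 0.0008]
[ 512.32836044 -317.82623601  256.35000232] 602.9045241247946 17.35 [-1.79996548e+02 -7.07648787e-04 -8.82366041e+01]
([627.9, -79.0, -9.0], np.float64(-0.0))
([678.1, -195.8, -16.6], np.float64(0.56))
```

View pics/w6.png

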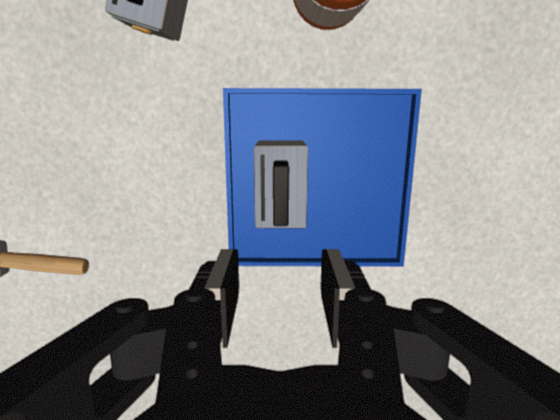

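>>> apply_moves --targets "0 0 0.1 -2.5 -3.6 0 4.5; 0 0 0.2 -5 -7.2 1 4.5; 0 0 0.25 -7.5 -10.8 3 4.5; 0 0 0.25 -9.8 -14.3 5.5 4.5; 0 0 0.25 -11.6 -17.6 8 4.5"

```text
time: 17.95
tool_pos: [686.3, -194.8, 175.9]
tcp_rot: [-179.9, 0.0, -102.5]
ft_force: [0.3, -0.3, 1.2]
finger_gap: 44.8
```

>>> apply_moves --targets "0 0 0 0 0 2 4.5; 0 0 0 0 0 4 4.5; 0 0 0 0 0 4.5 4.5; 0 0 0 0 0 4.6 4.5; 0 0 0 0 0 4.6 4.5"

```text
time: 18.45
tool_pos: [685.1, -197.0, 131.6]
tcp_rot: [-179.9, -0.0, -102.6]
ft_force: [-0.4, -0.6, 0.2]
finger_gap: 45.1
```

Run:
```python
from h import *
s=sense();C=cam("wrist",s);w=snapshot("wrist");print(s["tool_pos"],s["tcp_rot"],s["finger_gap"])
for z in(45,55,65):
  f=prismfit(C,w.max(2)<z,[683,-197,-12.5],54,14,62,94);print(f,move_to([f[0][0],f[0][1],66]))
```

```text
[ 685.06012759 -196.95249059  131.6326579 ] [-1.79910979e+02 -1.16006146e-02 -1.02584041e+02] 45.07883484531156
([685.1, -198.1, -15.2], np.float64(0.42)) [0.10120428 0.01970066 6.62415179]
([685.0, -198.1, -14.4], np.float64(0.69)) [0.10338271 0.02946047 6.62412802]
([685.0, -198.1, -14.8], np.float64(0.8)) [0.10338271 0.02946047 6.62412802]
```

Aligned; turn 2° more, descend, grip, lift and hold before weighing.

>>> apply_moves --targets "0 0 0.03 0.1 0 2 4.5; 0 0 0.03 0.1 0 4 4.5; 0 0 0.03 0.1 0 5.5 4.5; 0 0 0.03 0.1 0 6.5 4.5; 0 0 0.03 0.1 0 6.5 1"

```text
time: 19.0
tool_pos: [683.5, -197.2, 63.8]
tcp_rot: [179.9, 0.0, -104.3]
ft_force: [-0.4, -0.8, 0.5]
finger_gap: 31.6
```

>>> apply_moves --targets "0 0 0 0 0 0 1; 0 0 0 0 0 0 1; 0 0 0 0 0 0 1; 0 0 0 0 0 -1 1; 0 0 0 0 0 -3 1"

```text
time: 19.5
tool_pos: [682.2, -196.5, 92.7]
tcp_rot: [179.7, 0.0, -104.3]
ft_force: [0.1, -1.1, -6.0]
finger_gap: 13.1
```

>>> apply_moves --targets "0 0 0 0 0 -4 1; 0 0 0 0 0 -8 1; 0 0 0 0 0 -12 1; 0 0 0 0 0 -16 1; 0 0 0 0 0 -16 1"

```text
time: 20.0
tool_pos: [687.3, -198.3, 264.9]
tcp_rot: [-179.3, -0.1, -104.3]
ft_force: [1.5, -0.3, -3.8]
finger_gap: 13.4
```

>>> apply_moves --targets "0 0 0 0 0 0 1; 0 0 0 0 0 0 1; 0 0 0 0 0 0 1; 0 0 0 0 0 0 1; 0 0 0 0 0 0 1"

```text
time: 20.5
tool_pos: [683.9, -197.3, 253.7]
tcp_rot: [179.9, 0.0, -104.3]
ft_force: [0.4, 0.9, -7.1]
finger_gap: 13.4
```

```bash
python3 -c "
from h import *
weigh(12)"
```

```text
F [-0.09  0.03 -6.09] sd [0.4  0.41 0.41] gap 12.8 [ 684.5 -197.5  255.4] [-180.     0.  -104.3] t 21.1
```

Net about 6.05 N means about 0.62 kg, so this one also goes to the carton.

>>> apply_moves --targets "0 0 0 -3 2.4 -0.4 1; 0 0 0 -6 4.8 -0.7 1; 0 0 0 -9 7.2 -0.7 1; 0 0 0 -12 9.6 -0.7 1; 0 0 0 -14.9 12 -0.7 1"

```text
time: 21.6
tool_pos: [604.2, -22.1, 262.6]
tcp_rot: [-180.0, 0.0, -104.3]
ft_force: [-0.2, 0.6, -5.9]
finger_gap: 13.1
```

>>> apply_moves --targets "0 0 -0.08 -3.7 3 0 1; 0 0 -0.16 -7.4 6 0 1; 0 0 -0.24 -11.1 9 0 1; 0 0 -0.31 -14.8 12 0 1; 0 0 -0.31 -14.8 12 0 1"

```text
time: 22.1
tool_pos: [522.7, 155.0, 262.9]
tcp_rot: [-180.0, 0.2, -86.0]
ft_force: [-0.3, 0.2, -6.4]
finger_gap: 13.0
```

>>> apply_moves --targets "0 0 0 0 0 0 1; 0 0 0 0 0 0 1; 0 0 0 0 0 0 1; 0 0 0 0 0 0 1; 0 0 0 0 0 0 1"

```text
time: 22.6
tool_pos: [525.4, 148.7, 262.2]
tcp_rot: [180.0, -0.0, -86.6]
ft_force: [-0.8, -0.0, -6.3]
finger_gap: 13.4
```

Run:
```python
from h import *
s=sense();w=snapshot("wrist");cv2.imwrite("pics/w7.png",w[:,:,::-1]);print(s["tool_pos"],s["tcp_rot"],s["finger_gap"],move_to([524.5,150,72]))
```

```text
[525.44042523 148.6915869  262.17911189] [ 1.79987788e+02 -3.13365687e-03 -8.66119280e+01] 13.354003675487487 [-0.11713885  0.07550779 19.0171176 ]
```

View pics/w7.png

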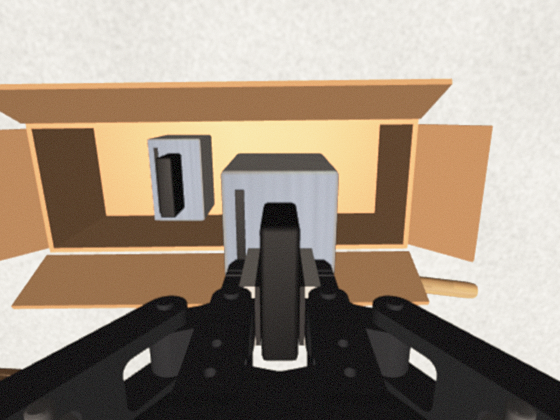

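The first box stands upright at (178,180), with room beside it. Lower the second.

>>> apply_moves --targets "0 0 0 0 0 4 1; 0 0 0 0 0 8 1; 0 0 0 0 0 12 1; 0 0 0 0 0 15.5 1; 0 0 0 0 0 18 1"

```text
time: 23.15
tool_pos: [523.6, 149.0, 79.2]
tcp_rot: [179.8, -0.0, -86.5]
ft_force: [-0.2, -0.2, -5.9]
finger_gap: 13.2
```

>>> apply_moves --targets "0 0 0 0 0 0.5 1; 0 0 0 0 0 1 1; 0 0 0 0 0 1.1 1; 0 0 0 0 0 1.1 3.5; 0 0 0 0 0 1.1 3.5"

```text
time: 23.65
tool_pos: [527.3, 150.0, 74.1]
tcp_rot: [-179.7, 0.0, -86.5]
ft_force: [0.7, -0.8, -0.2]
finger_gap: 35.0
```

>>> apply_moves --targets "0 0 0 0 0 0 3.5; 0 0 0 0 0 -4 3.5; 0 0 0 0 0 -9 3.5; 0 0 0 0 0 -14 3.5; 0 0 0 0 0 -19 3.5"

```text
time: 24.15
tool_pos: [525.1, 149.6, 264.4]
tcp_rot: [-179.9, 0.0, -86.5]
ft_force: [0.8, -0.3, -0.2]
finger_gap: 35.0
```

All three boxes are placed. Right short flap next: move outside it, then sweep inward with closed fingers.

>>> apply_moves --targets "0 0 0 3.7 0 0 3; 0 0 0 7.4 0 0 2; 0 0 0 11.1 0 0 1; 0 0 0 14.8 0 0 0; 0 0 0 18.5 0 0 0" --force 30

```text
time: 24.65
tool_pos: [536.6, -36.5, 262.6]
tcp_rot: [-179.9, -0.0, -86.5]
ft_force: [1.1, -0.3, 0.6]
finger_gap: -0.1
```

>>> apply_moves --targets "0 0 0 0 0 4 0; 0 0 0 0 0 8 0; 0 0 0 0 0 12 0; 0 0 0 0 0 14 0; 0 0 0 0 0 14 0"

```text
time: 25.15
tool_pos: [534.0, -34.8, 118.2]
tcp_rot: [179.7, 0.1, -86.5]
ft_force: [-1.5, 0.6, -0.2]
finger_gap: 0.3
```

Run:
```python
from h import *
s=sense();w=snapshot("top");v=snapshot("side");print(s["tool_pos"],s["tcp_rot"],s["finger_gap"],s["ft_force"])
def c(im,r0,r1,c0,c1,f): return cv2.resize(im[r0:r1,c0:c1],None,fx=f,fy=f)
cv2.imwrite("pics/t8.png",np.hstack([c(w,150,350,100,300,2),c(v,150,350,180,380,2)])[:,:,::-1])
for d in recognise("top","coinbox_1"): print("top",np.round(d["at"]),round(d["confidence"],2))
```

```text
[533.95974544 -34.77438687 118.16330078] [ 1.79684867e+02  6.98322241e-02 -8.65231341e+01] 0.30646253716139116 [-1.47564882  0.63360916 -0.17562716]
top [141. 308.] 0.87
top [234. 228.] 0.8
top [241. 402.] 0.73
top [239. 193.] 0.66
top [169. 410.] 0.32
```

View pics/t8.png

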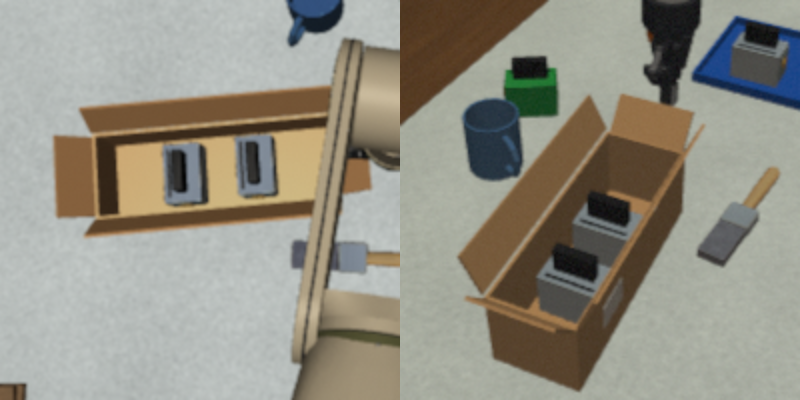

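The boxes stand upright in the carton at (175,185) and (165,255), and the gripper is outside the right flap. Sweep.

>>> apply_moves --targets "0 0 0 -2 0 0 0; 0 0 0 -4 0 0 0; 0 0 0 -5.5 0 0 0; 0 0 0 -6.8 0 0 0; 0 0 0 -7.6 0 0 0"

```text
time: 25.8
tool_pos: [532.2, 41.7, 122.2]
tcp_rot: [-179.9, -0.0, -86.5]
ft_force: [-1.0, -1.3, 0.1]
finger_gap: 0.0
```

>>> apply_moves --targets "0 0 0 -0.8 0 0.4 0; 0 0 0 -1.5 0 0.8 0; 0 0 0 -2 0 1.1 0; 0 0 0 -2.3 0 1.3 0; 0 0 0 -2.3 0 1.4 0"

```text
time: 26.3
tool_pos: [530.6, 62.7, 108.7]
tcp_rot: [-180.0, -0.1, -86.5]
ft_force: [-9.0, -6.2, 20.8]
finger_gap: -0.2
```

>>> apply_moves --targets "0 0 0 0 0 0 0; 0 0 0 0 0 0 0; 0 0 0 0 0 0 0; 0 0 0 0 0 0 0; 0 0 0 0 0 0 0"

```text
time: 26.8
tool_pos: [530.5, 62.7, 108.8]
tcp_rot: [-180.0, -0.1, -86.6]
ft_force: [-7.3, -6.0, 15.5]
finger_gap: -0.1
```

Run:
```python
from h import *
s=sense();v=snapshot("side");print(s["tool_pos"],s["tcp_rot"],s["ft_force"])
cv2.imwrite("pics/s9.png",cv2.resize(v[150:350,180:380],None,fx=3,fy=3)[:,:,::-1])
```

```text
[530.52557341  62.66579783 108.76749973] [-1.79994083e+02 -9.26319773e-02 -8.65506139e+01] [-7.33188893 -6.01484898 15.54306717]
```

View pics/s9.png

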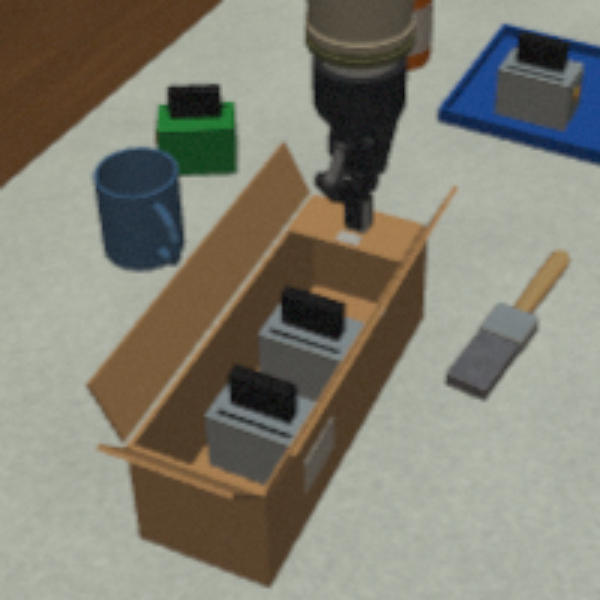

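Right flap is level (contact at 108.8 mm). Now the left one.

>>> apply_moves --targets "0 0 0 0 0 -5 0; 0 0 0 0 0 -10 0; 0 0 0 -4.4 0 -10 0; 0 0 0 -8.8 0 -10 0; 0 0 0 -13.2 0 -10 0"

```text
time: 27.35
tool_pos: [522.3, 196.7, 207.5]
tcp_rot: [-180.0, 0.0, -86.6]
ft_force: [0.8, -0.1, -0.4]
finger_gap: 0.4
```

>>> apply_moves --targets "0 0 0 -4.5 0 0 0; 0 0 0 -9 0 0 0; 0 0 0 -13.5 0 0 0; 0 0 0 -18 0 0 0; 0 0 0 -22.5 0 0 0"

```text
time: 27.85
tool_pos: [508.0, 421.9, 206.5]
tcp_rot: [179.9, -0.0, -86.5]
ft_force: [1.0, 0.2, 0.8]
finger_gap: 0.2
```

>>> apply_moves --targets "0 0 0 0 0 0 0; 0 0 0 0 0 3 0; 0 0 0 0 0 6 0; 0 0 0 0 0 8.5 0; 0 0 0 0 0 8.5 0"

```text
time: 28.35
tool_pos: [505.8, 417.7, 116.5]
tcp_rot: [179.5, -0.3, -86.5]
ft_force: [1.3, -0.4, -0.9]
finger_gap: 0.1
```

>>> apply_moves --targets "0 0 0 2 0 0 0; 0 0 0 4 0 0 0; 0 0 0 5.5 0 0 0; 0 0 0 6.8 0 0 0; 0 0 0 7.6 0 0 0"

```text
time: 28.85
tool_pos: [513.7, 343.4, 123.1]
tcp_rot: [-180.0, 0.0, -86.6]
ft_force: [0.3, 0.1, 0.8]
finger_gap: -0.1
```

Run:
```python
from h import *
s=sense();print(s["tool_pos"],s["tcp_rot"],s["ft_force"])
d=s["tool_pos"][:2]-[522,192];a=np.radians(3.6);print("local",d@[np.cos(a),np.sin(a)],d@[-np.sin(a),np.cos(a)])
```

```text
[513.69028368 343.36373282 123.06632683] [-1.79955874e+02  3.49525556e-02 -8.65632955e+01] [0.25098768 0.05390205 0.83485072]
local 1.2108884242315519 151.58682247635534
```

>>> apply_moves --targets "0 0 0 0.8 0 0.4 0; 0 0 0 1.5 0 0.8 0; 0 0 0 2 0 1.1 0; 0 0 0 2.3 0 1.3 0; 0 0 0 2.3 0 1.45 0"

```text
time: 29.35
tool_pos: [514.6, 321.3, 108.7]
tcp_rot: [180.0, 0.0, -86.5]
ft_force: [-6.8, -3.1, 17.0]
finger_gap: -0.2
```

>>> apply_moves --targets "0 0 0 0 0 0 0; 0 0 0 0 0 0 0; 0 0 0 0 0 0 0; 0 0 0 0 0 0 0; 0 0 0 0 0 0 0"

```text
time: 29.85
tool_pos: [514.5, 321.3, 108.8]
tcp_rot: [180.0, -0.0, -86.5]
ft_force: [-4.6, -2.2, 9.9]
finger_gap: 0.0
```

>>> apply_moves --targets "0 0 0 0 0 -5 0; 0 0 0 0 0 -10 0; 0 0 0 4 0 -10 0; 0 0 0 8.5 0 -10 0; 0 0 0 12.9 0 -10 0"

```text
time: 30.35
tool_pos: [522.4, 191.4, 208.0]
tcp_rot: [-180.0, -0.0, -86.4]
ft_force: [0.5, -1.0, 0.8]
finger_gap: 0.1
```

Run:
```python
from h import *
s=sense();print(s["tool_pos"],s["tcp_rot"],s["ft_force"])
v=snapshot("side");C=cam("wrist",s);w=snapshot("wrist")
cv2.imwrite("pics/s10.png",np.hstack([cv2.resize(v[180:340,190:350],None,fx=2.2,fy=2.2),cv2.resize(w,None,fx=.75,fy=.75)[:352].copy() if 0 else cv2.resize(w,(448,352))])[:,:,::-1])
for q in("flap_front_edge","flap_back_edge"):
  for d in place_of("wrist",q): print("wrist",q,np.round(d["at"]),round(d["confidence"],2),onz(C,d["at"],150).round())
```

```text
[522.40388892 191.42911503 208.04451628] [-1.79963430e+02 -1.35177522e-02 -8.64280858e+01] [ 0.46803891 -1.03340524  0.77727199]
wrist flap_front_edge [349. 268.] 0.72 [437. 194. 150.]
wrist flap_back_edge [ 73. 258.] 0.88 [605. 207. 150.]
```

View pics/s10.png

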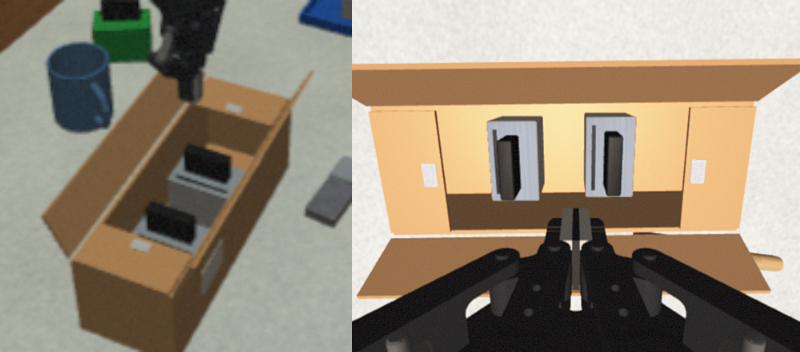

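Both short flaps lie level, with the boxes upright below. Front flap next.

>>> apply_moves --targets "0 0 0 0 4 0 0; 0 0 0 0 8 0 0; 0 0 0 0 11.5 0 0; 0 0 0 0 11.5 0 0; 0 0 0 0 11.5 4 0"

```text
time: 31.05
tool_pos: [411.1, 188.1, 173.2]
tcp_rot: [-179.3, 0.2, -86.4]
ft_force: [1.3, 0.4, 1.0]
finger_gap: -0.0
```

>>> apply_moves --targets "0 0 0 0 0 3 0; 0 0 0 0 0 4.1 0; 0 0 0 0 0 4.1 0; 0 0 0 0 -2 4.1 0; 0 0 0 0 -4 4.1 0"

```text
time: 31.55
tool_pos: [449.3, 188.8, 128.9]
tcp_rot: [-179.9, 0.0, -86.5]
ft_force: [-1.2, 0.7, 1.6]
finger_gap: -0.1
```

>>> apply_moves --targets "0 0 0 0 -1 0 0; 0 0 0 0 -2 0 0; 0 0 0 0 -2.8 0 0; 0 0 0 0 -2.8 0 0; 0 0 0 0 -2.8 0 0"

```text
time: 32.05
tool_pos: [475.5, 189.6, 126.8]
tcp_rot: [-180.0, -0.0, -86.5]
ft_force: [-0.2, 0.6, 0.4]
finger_gap: -0.3
```

>>> apply_moves --targets "0 0 0 0 -0.7 0.4 0; 0 0 0 0 -1.3 0.8 0; 0 0 0 0 -1.6 1.1 0; 0 0 0 0 -1.6 1.25 0; 0 0 0 0 -1.6 1.25 0"

```text
time: 32.55
tool_pos: [491.7, 190.5, 114.2]
tcp_rot: [-180.0, -0.0, -86.5]
ft_force: [-0.2, 0.1, 0.6]
finger_gap: -0.0
```

Run:
```python
from h import *
s=sense();print(s["tool_pos"],s["tcp_rot"],s["ft_force"])
v=snapshot("side");t=snapshot("top")
cv2.imwrite("pics/s11.png",np.hstack([cv2.resize(v[180:340,190:350],None,fx=2.5,fy=2.5),cv2.resize(t[150:310,110:270],None,fx=2.5,fy=2.5)])[:,:,::-1])
```

```text
[491.74208851 190.541213   114.17588679] [-1.79994844e+02 -4.47801141e-03 -8.65251120e+01] [-0.161189    0.08995041  0.55150135]
```

View pics/s11.png

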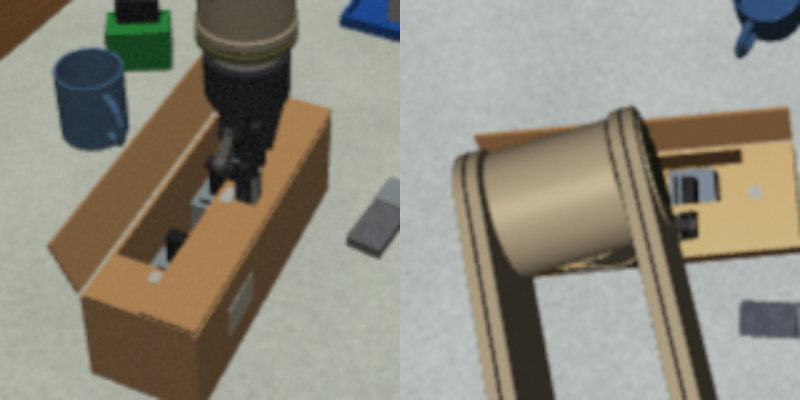

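>>> apply_moves --targets "0 0 0 0 0 0.05 0; 0 0 0 0 0 0.1 0; 0 0 0 0 0 0.1 0; 0 0 0 0 0 0.1 0; 0 0 0 0 0 0.1 0"

```text
time: 33.15
tool_pos: [491.5, 190.6, 114.0]
tcp_rot: [-180.0, -0.0, -86.5]
ft_force: [-3.7, -2.1, 7.3]
finger_gap: 0.2
```

>>> apply_moves --targets "0 0 0 0 0 -5 0; 0 0 0 0 0 -9.5 0; 0 0 0 0 -4.5 -9.5 0; 0 0 0 0 -9 -9.5 0; 0 0 0 0 -13 -9.5 0"

```text
time: 33.65
tool_pos: [623.3, 198.7, 209.4]
tcp_rot: [-179.9, 0.0, -86.5]
ft_force: [0.5, 0.8, 0.2]
finger_gap: 0.0
```

>>> apply_moves --targets "0 0 0 0 -1.8 0 0; 0 0 0 0 -1.8 0 0; 0 0 0 0 -1.8 4 0; 0 0 0 0 -1.8 7 0; 0 0 0 0 -1.8 8 0"

```text
time: 34.15
tool_pos: [635.8, 199.1, 123.8]
tcp_rot: [179.6, -0.1, -86.5]
ft_force: [-0.3, -0.2, -0.9]
finger_gap: -0.3
```

>>> apply_moves --targets "0 0 0 0 0 0 0; 0 0 0 0 2 0 0; 0 0 0 0 4 0 0; 0 0 0 0 5.5 0 0; 0 0 0 0 6.8 0 0"

```text
time: 34.65
tool_pos: [572.3, 195.9, 131.7]
tcp_rot: [-179.7, 0.0, -86.5]
ft_force: [1.9, -0.3, 0.8]
finger_gap: 0.1
```

>>> apply_moves --targets "0 0 0 0 0.7 0.4 0; 0 0 0 0 1.3 0.8 0; 0 0 0 0 1.7 1.1 0; 0 0 0 0 1.7 1.3 0; 0 0 0 0 1.7 1.35 0"

```text
time: 35.15
tool_pos: [554.1, 194.4, 114.3]
tcp_rot: [179.9, -0.0, -86.5]
ft_force: [-1.5, 0.5, 0.8]
finger_gap: -0.3
```

Run:
```python
from h import *
s=sense();print(s["tool_pos"],s["tcp_rot"],s["ft_force"])
d=s["tool_pos"][:2]-[522,192];a=np.radians(3.6);print("local",d@[np.cos(a),np.sin(a)],d@[-np.sin(a),np.cos(a)])
```

```text
[554.13513516 194.38958382 114.28548854] [ 1.79936364e+02 -4.43970683e-03 -8.65183736e+01] [-1.45688827  0.50068392  0.80281767]
local 32.22176702508226 0.36708669354581563
```

Press lightly, then withdraw upward and check.

>>> apply_moves --targets "0 0 0 0 0 0.05 0; 0 0 0 0 0 0.1 0; 0 0 0 0 0 0.15 0; 0 0 0 0 0 0.15 0; 0 0 0 0 0 0.15 0"

```text
time: 35.65
tool_pos: [554.4, 194.4, 114.0]
tcp_rot: [180.0, -0.0, -86.5]
ft_force: [-6.0, -1.5, 8.1]
finger_gap: -0.0
```

>>> apply_moves --targets "0 0 0 0 0 -4 0; 0 0 0 0 0 -9 0; 0 0 0 0 0 -14 0; 0 0 0 4 0 -17 0; 0 0 0 9 0 -17 0"

```text
time: 36.15
tool_pos: [562.7, 105.5, 290.3]
tcp_rot: [-179.4, 0.0, -86.3]
ft_force: [1.5, -0.4, -0.4]
finger_gap: 0.1
```

>>> apply_moves --targets "0 0 0 5 0 0 0; 0 0 0 9.9 0 0 0; 0 0 0 14.8 0 0 0; 0 0 0 19.7 0 0 0; 0 0 0 19.7 0 0 0"

```text
time: 36.65
tool_pos: [571.7, -98.2, 282.9]
tcp_rot: [180.0, -0.1, -86.9]
ft_force: [1.2, 0.6, -0.1]
finger_gap: 0.0
```

Run:
```python
from h import *
s=sense();print(s["tool_pos"],s["ft_force"],s["time"])
v=snapshot("side");t=snapshot("top")
cv2.imwrite("pics/s12.png",np.hstack([cv2.resize(v[140:340,180:380],None,fx=2,fy=2),cv2.resize(t[110:310,110:310],None,fx=2,fy=2)])[:,:,::-1])
```

```text
[571.67407341 -98.16415216 282.87619379] [ 1.15887767  0.55924119 -0.08578101] 36.65
```

View pics/s12.png

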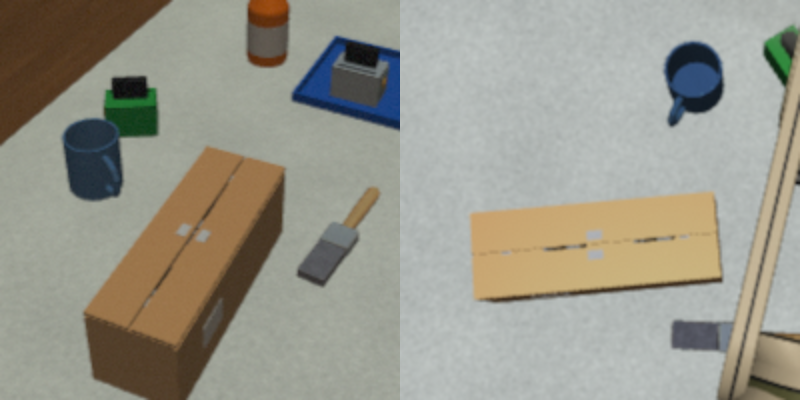

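The carton is closed, with both long flaps flush at (190,235) side and (595,245) top. The tray box is upright and the bystanders are unmoved.

```bash
python3 -c "
from bench import *
print(hand_in())"
```

```text
the job is handed in; nothing more can be done
None
```

I sorted all three coin boxes, closed the carton and handed the job in at about 37 s of arm time.

| Box (start position) | Net force | Weight | Went to |
|---|---|---|---|
| (510, -87) | 6.6 N | about 0.68 kg | carton |
| (685, -198) | 6.1 N | about 0.62 kg | carton |
| (628, -79) | about 4.0 N | about 0.40–0.41 kg | tray |

- **Closing order:** I folded the right and left short flaps down first. The fingers met each at 108.8 mm, against the stated 109 mm. The front and back long flaps followed, with contact at 114.0 mm, against 114 mm.
- **Last checks:** the final pictures show the carton shut flush, the tray box upright, and the mug and brush where they were. The bottle is in place too, though the last top crop left it out. The two carton boxes were upright when last seen, just before the long flaps closed. The gripper is clear of everything.
- **One disagreement:** the first weighing of the tray box read 4.3–4.5 N, right at the 450 g limit, while the arm was still settling. A second set of 24 readings on the settled arm gave 3.99 N against an empty reading of -0.04 N, so I took it as light.

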